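# Clear the bark chips and test the marked spot on a log slice

## Task

Take the scraper block and wipe the three loose bark chips off the log slice with it (not with the fingers), then stand the block back on its foot on the bench. Take the gauge from its stand and hold it upright with its tip on the pencilled cross of the slice, pressing gently so that the sprung tip is pushed in about half its travel; finish while still holding it there, and leave the other things on the bench undisturbed.

Things in the scene. Friction and masses are not known exactly. Their poses are not given: they have to be found in the camera images.
- slice: Round log slice with bark rim, fixed to the bench: 240 mm across, 35 mm thick, flat level top. Origin: centre of its underside, on the bench. z up. Its yaw varies.
- mark (a point): The marked spot: centre of a dark cross inside a ring, drawn in thick pencil (38 mm across) on the top face of the slice, 45 mm from its centre along the slice's +x, 35 mm above the bench. A grey resin-filled crack and a small plain dark knot are also on the slice and are not the mark.
- chip1: Loose piece of bark, 32 x 22 x 12 mm (x, y, z), 10 g, lying flat on the slice at the start. Origin: centre of its underside. It may be pushed off over any edge of the slice and left where it falls on the bench.
- chip2: Loose piece of bark, 32 x 22 x 12 mm (x, y, z), 10 g, lying flat on the slice at the start. Origin: centre of its underside. It may be pushed off over any edge of the slice and left where it falls on the bench.
- chip3: Loose piece of bark, 32 x 22 x 12 mm (x, y, z), 10 g, lying flat on the slice at the start. Origin: centre of its underside. It may be pushed off over any edge of the slice and left where it falls on the bench.
- scraper: Scraper block standing on the bench on its foot, left or right of the slice. Black rubber foot 120 x 44 x 14 mm (x long, y, z) with, centred on top of it, a wooden grip rib 84 x 26 mm (x, y), from 14 to 64 mm above the underside. About 0.2 kg. Origin: centre of its underside; z up. Grip the rib across its 26 mm (y).
- stand: Fixed wooden stand for the gauge, 75 x 75 x 75 mm, with an upright through hole 28 mm wide in its middle, on the other side of the slice from the scraper. Origin: centre of its underside, on the bench.
- gauge: Gauge standing upright in the stand, 0.2 kg. Origin: on its axis at the end of its tip when fully out (lowest point); z up along it. Round-ended steel tip 10 mm thick, 0 to 16 mm above the origin; barrel 24 mm thick, 16 to 70 mm; grey body 38 x 28 mm (x, y), 70 to 150 mm, resting on the stand (origin then 5 mm above the bench). Lift it 75 mm straight up to clear the stand.
- tip (a point): The end of the gauge's sprung tip (moves with the tip).
- plunger (a joint): How far the gauge's sprung tip is pushed in, m: 0 fully out, 0.012 fully in. The spring pushes back with 0.8 N at 0, rising by 0.4 N per mm (3.2 N at half travel, 5.6 N at the end).
- tape: Bystander: a roll of tape lying flat, 90 mm across, 24 mm high. Leave it alone.
- bowl: Bystander: a small turned wooden bowl, 90 mm across, 40 mm high. Leave it alone.
- can: Bystander: an upright metal can, 64 mm across, 190 mm high. Leave it alone.
- jar: Bystander: an upright amber glass jar, 70 mm across, 100 mm high. Leave it alone.
- offcut: Bystander: a wooden offcut, 50 x 140 x 50 mm, lying near the robot's right. Leave it alone.
Mind the look-alikes: they are no part of the job. What is shaped like the gauge but orange is not meant.

How it is judged:
On the way, in this order (a step that is already met when the one before it is completed fails the run):
1. the scraper block, held in the fingers, is down on the slice (its foot within 12 mm of the top face) (z of scraper in the frame of slice between 0.03 and 0.047 m and horizontal distance between scraper and slice below 0.15 m and contact force between the fingers and scraper above 1 N), for 0.1 s.
2. all three chips are off the slice, down on the bench (height (world z) of each of chip1, chip2, chip3 below 0.028 m), for 0.2 s.
3. the scraper block stands on the bench on its foot, released (height (world z) of scraper below 0.012 m and angle between scraper's own z axis and vertical below 0.15 rad and contact force between the fingers and scraper below 0.2 N), for 0.2 s.
4. the held gauge is upright with its tip on the cross and pushed in 3 to 9.5 mm (horizontal distance between tip and mark below 0.008 m and angle between gauge's own z axis and vertical below 0.12 rad and value of joint plunger between 0.003 and 0.0095 m and contact force between gauge and slice between 0.5 and 8 N and contact force between the fingers and gauge above 1 N and linear speed of gauge below 0.02 m/s), for 0.3 s.
At the end, for the whole second after the job is handed in: The gripped gauge is still, within 0.12 rad of upright, tip within 8 mm of the cross, sprung tip in by 3 to 9.5 mm, under 8 N on the slice, clear of its stand; the chips are off the slice (below 28 mm); the scraper stands on its foot on the bench, untouched by the fingers (all of step 2 and all of step 3 and all of step 4 and contact force between gauge and stand below 0.2 N); the arm keeps its last pose, push and grip.
It fails at once if the fingers or the gauge push a chip that is on the slice (more than 1 N) ((contact force between the fingers and chip1 above 1 N and height (world z) of chip1 above 0.03 m) or (contact force between gauge and chip1 above 1 N and height (world z) of chip1 above 0.03 m) or (contact force between the fingers and chip2 above 1 N and height (world z) of chip2 above 0.03 m) or (contact force between gauge and chip2 above 1 N and height (world z) of chip2 above 0.03 m) or (contact force between the fingers and chip3 above 1 N and height (world z) of chip3 above 0.03 m) or (contact force between gauge and chip3 above 1 N and height (world z) of chip3 above 0.03 m)).
It fails at once if the gauge is pressed on the slice with more than 20 N (contact force between gauge and slice above 20 N).
It fails at once if a bystander is moved more than 30 mm (distance of any of tape, bowl, can, jar, offcut from where it was at the start of the episode above 0.03 m).
It also fails if it takes over 70 s, if anything falls off the work surface, if the arm or the gripper's body presses on something with over 40 N, if the wrist force passes 120 N, or if a joint passes its speed limit or range.

## Robot

A 6-joint arm with a two-finger parallel gripper is mounted at the origin on the work surface. World frame = base frame: x ahead of the robot, y to its left, z up, the work surface at z = 0. Lengths are in m, angles in rad, forces in N, time in s.
With the tool pointing down it reaches from about 0.4 to 0.825 m from the base axis. Payload 7 kg.
Tool frame: the origin (TCP) lies on the centre line of the jaws, within the pads' length; the fingertips stand 19 mm ahead of it and the grasp point (between the pads) is the TCP; z points along the fingers, y is the line along which they close (so a half turn about z gives the same grasp; the last joint's range is limited). The gripper opens to 88 mm and grips with 3 to 60 N. Pads are 19 mm wide; open, the fingers measure 130 mm over their backs; the gripper's body (78 mm by 193 mm) begins 47 mm behind the grasp point.
Start: joints at [-1.031, 0.359, 0.012, 0, -1.224, -0.288], TCP at [0.168, -0.654, 0.246] pointing down, gripper open.
Joint ranges: [-3.07, 3.07], [-1.43, 2.12], [-1.02, 1.25], [-3.03, 1.67], [-3.05, -0], [-3.03, 3.03]. Speed limits (rad/s): [2.39, 2.39, 3.01, 3.14, 3.14, 3.14].

## Interface

Orientations are given as [roll, pitch, yaw] about the fixed x, y, z axes, in that order (R = Rz(yaw) Ry(pitch) Rx(roll)).
In Python, from station import arm, imaging, models gives the robot as it stands.
- The arm moves only by the tool play_rows, never from a script. Its arguments are lists of equal length, an entry for each row: "travel": the shift along the tool's x, y, z in units of 25 mm (1.0 is 25 mm), a list of three; "twist": the turn about the tool's z in units of 0.15 rad (1.0 is 0.15 rad). A call has 1 to 8 rows; each row shifts and turns the commanded pose from where the row before left it, along the tool's axes as they then stand; what a row does not reach is not made up. A row lasts 1/8 s, in which the tool goes at most 62.5 mm and 10.7 degrees, less where a joint would pass 70% of its speed; a pose out of reach is approached as far as the arm can. A call with a number of a shift or a turn outside -1 to 1 is refused whole. A call with a gripper value outside its range is refused whole. "fingers" is the opening, from 0 (shut) to 1 (fully open), set as the call begins (left out, the last holds). The fingers move at their own pace and stop on an object; "newtons" is the grip in N (left out, the last holds). Time passes only in rows, so rows that do not move let the fingers close. It gives the time, the measured TCP pose, the force, the opening and the grip force at its end, in the units of the state.
- arm.get_state(): the state, without advancing time (a new reading comes with each control period).
- imaging.grab_frame(name): name is "scene" or "top"; returns a dict with "pixels" (384x512x3 uint8, red, green, blue), "fx", "fy", "cx", "cy" (pixels), "R" (3x3) and "t" (3): a world point X has camera coordinates R X + t. Camera axes: x right, y down, z forward; pixel columns grow to the right and rows downward; lengths in m; the calibration is good to about 2 mm. A picture is of the moment at which its call begins. There is no depth.
- arm.job_done(): hands the job in; it is judged then, once.
Trained networks look in the newest picture that a camera, given by its name, has taken for a name from the list of things; names that differ only in an ending like _2 or _b are one class to them, and where a whole thing is asked for, a point or a joint stands for the part that bears it (a point fixed in the world has none). Each returns a list of dicts, best first, with "confidence" (0 to 1); they miss things now and then, are a little off and sometimes report something else, mostly with a low value. They report only what shows in the picture. A call takes as long as a camera call. They do not tell look-alikes from the thing itself.
- models.boxes_of(name, camera): "extent" ([centre column, centre row, width, height] in pixels, round what is visible of it).
- models.silhouettes(name, camera): "pixels" (384x512 bool, what is visible of it) and "extent" ([centre column, centre row, width, height] in pixels, round what is visible of it).
The state is a dict: "t": time; "q": joint angles; "qd": joint speeds; "joint_efforts": joint torques, N m; "eef_pos": TCP position; "ee_rot": TCP orientation; "force": force on the tool from outside, world axes, zero at the start; "moment": the same for the moment, N m; "width": finger opening in m; "gripper_force": force on a finger pad.
Only numpy, scipy, OpenCV 4.12 (cv2) and the standard library are available. Lean on these libraries where they do the work, as an engineer would, in place of code of your own. Each camera call takes 0.05 s, during which the arm holds its last target. There are 200 camera calls.

## Working session

There is one attempt and no reset: what is moved stays moved. The work goes in short steps, Python scripts to look and compute and a tool call to move; the robot and the scene stay as the last step left them, time stands still between calls to the robot, and variables do not carry over. Pictures are saved under pics/ and viewed, at most 10 in all, crops included, and the job is handed in when it is done.

Besides the shell and the picture viewer there is one more tool, called after ">>>" by a JSON object that holds its "api" and its "payload". play_rows: Moves the arm, as the interface text tells. Shifts and turns lie within -1 to 1; 1 stands for 25 mm of shift or 0.15 rad of turn. Its arguments: {"type":"object","properties":{"travel":{"type":"array","items":{"type":"array","items":{"type":"number"}}},"twist":{"type":"array","items":{"type":"number"}},"fingers":{"type":"number"},"newtons":{"type":"number"}},"required":["travel","twist"]}

```bash
mkdir -p pics; ls; cat > h.py <<'E'
import numpy as np, cv2
from station import arm, imaging, models
def ray(f,u,v):
    R=np.array(f["R"]);t=np.array(f["t"])
    return -R.T@t, R.T@np.array([(u-f["cx"])/f["fx"],(v-f["cy"])/f["fy"],1])
def at(f,u,v,z):
    c,d=ray(f,u,v); return (c+d*(z-c[2])/d[2])[:3]
def tri(obs):
    A=np.zeros((3,3));b=np.zeros(3)
    for f,u,v in obs:
        c,d=ray(f,u,v);d=d/np.linalg.norm(d);P=np.eye(3)-np.outer(d,d);A+=P;b+=P@c
    return np.linalg.solve(A,b)
def proj(f,X):
    p=np.array(f["R"])@np.array(X)+np.array(f["t"]);return f["fx"]*p[0]/p[2]+f["cx"],f["fy"]*p[1]/p[2]+f["cy"]
E
python3 - <<'E'
from h import *
np.set_printoptions(precision=3,suppress=True)
s=arm.get_state();print(s)
fs={}
for c in("scene","top"):
    f=imaging.grab_frame(c);fs[c]=f
    cv2.imwrite(f"pics/{c}0.png",f["pixels"][...,::-1])
    c0,d=ray(f,f["cx"],f["cy"]);print(c,c0,d,f["fx"])
    for n in("slice","mark","chip1","scraper","stand","gauge","tape","bowl","can","jar","offcut"):
        try:
            for b in models.boxes_of(n,c): print(n,np.round(b["extent"],1),round(b["confidence"],2),at(f,b["extent"][0],b["extent"][1],.035)[:2])
        except Exception as e: print(n,e)
E
```

```text
pics
{'t': 0.0, 'q': array([-1.031,  0.359,  0.011, -0.   , -1.224, -0.288]), 'qd': array([ 0.003, -0.001, -0.   ,  0.002, -0.001,  0.003]), 'joint_efforts': array([  0.001, -58.271,  29.305,   6.997,   0.007,  -0.   ]), 'eef_pos': array([ 0.168, -0.653,  0.245]), 'ee_rot': array([ 3.14, -0.  , -2.89]), 'force': array([ 0.041, -0.028,  0.082]), 'moment': array([-0.013,  0.006, -0.009]), 'gripper_force': 0.0, 'width': 0.08734116498391753}
scene [1.194 0.286 0.955] [-0.569 -0.274 -0.775] 349.7691721048106
slice [270.  210.4  67.6  62.6] 0.69 [0.564 0.018]
mark [268.2 211.8  70.8  60.9] 0.89 [0.572 0.015]
chip1 [270.5 192.8  11.   10.1] 0.55 [ 0.495 -0.011]
scraper [200.9 158.6  29.3  30.6] 0.89 [ 0.453 -0.312]
scraper [419.4 251.6  43.2  52.1] 0.41 [0.518 0.486]
stand [362.2 206.2  37.1  42.3] 0.62 [0.422 0.287]
gauge [364.2 193.4  19.1  26.7] 0.79 [0.365 0.279]
gauge [394.1 209.2  25.2  37.3] 0.71 [0.39  0.385]
gauge [269.8 212.2  71.9  66.7] 0.32 [0.571 0.021]
tape [349.4 276.9  33.8  31.9] 0.97 [0.685 0.319]
bowl [160.9 195.9  26.3  21.6] 0.8 [ 0.663 -0.343]
can [420.1 253.8  42.5  
[... 260 characters left out ...]
 198.2  73.   76. ] 0.92 [0.549 0.007]
mark [148.3 163.   29.4  30.6] 0.21 [0.662 0.318]
chip1 [231.9 196.5  10.2  13.8] 0.42 [0.555 0.062]
scraper [359.  236.3  24.4  44. ] 0.77 [ 0.431 -0.315]
stand [159.  235.8  34.   31.2] 0.7 [0.44  0.279]
gauge [117.6 233.2  30.   15.7] 0.71 [0.449 0.403]
gauge [151.8 238.1  15.3  14.8] 0.6 [0.433 0.301]
tape [149.3 161.6  31.2  30.8] 0.54 [0.666 0.315]
tape [249.6 200.7  79.5  80.7] 0.39 [0.542 0.009]
bowl [359.6 155.9  32.1  26.8] 0.85 [ 0.676 -0.329]
can [ 86.7 187.4  51.4  26.3] 0.68 [0.589 0.502]
can [232.6 195.9  11.9   7. ] 0.68 [0.557 0.06 ]
jar [408.8 203.1  31.6  22. ] 0.95 [ 0.528 -0.47 ]
offcut [430.8 247.3  52.7  29.7] 0.82 [ 0.396 -0.525]
```

```bash
python3 - <<'E'
import cv2,numpy as np
a=cv2.imread("pics/top0.png");b=cv2.imread("pics/scene0.png")
c=cv2.resize(a[145:255,195:305],(550,550),interpolation=cv2.INTER_CUBIC);cv2.imwrite("pics/slice_top.png",c)
l=cv2.resize(b[165:245,330:410],(400,400),interpolation=cv2.INTER_CUBIC)
r=cv2.resize(b[130:210,165:245],(400,400),interpolation=cv2.INTER_CUBIC)
cv2.imwrite("pics/sc.png",np.hstack([l,r]))
E
```

```text
(no output)
```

View pics/top0.png

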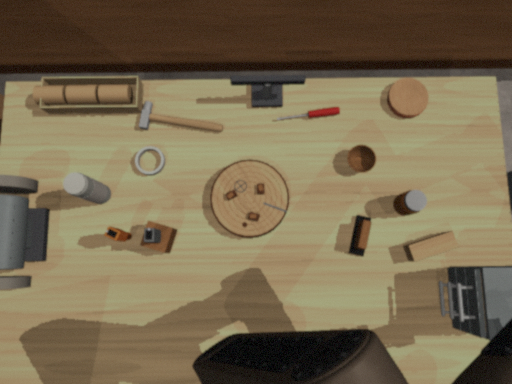

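View pics/slice_top.png

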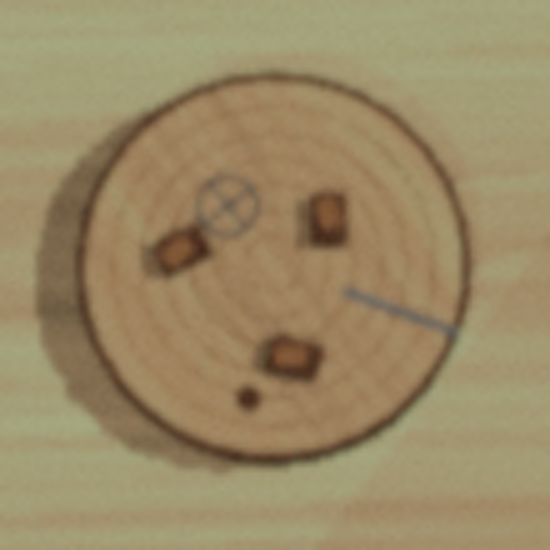

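View pics/sc.png

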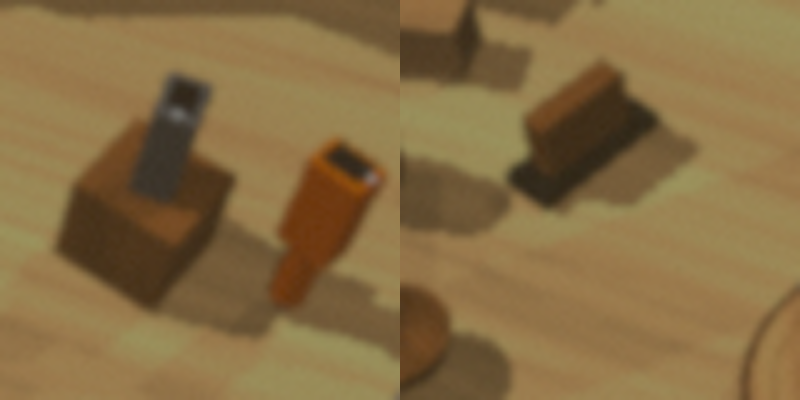

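The grey body in the stand at top px (152,236) / scene px (364,193) is the gauge. The orange piece standing loose at top (118,234) / scene (394,209) is the look-alike. The mark is the ringed cross at top (240.6,186.2), and the chips are at (231,195), (260,189) and (253,217). The scraper is at top (360,236).

```bash
cat > fit.py <<'E'
from h import *
from scipy.optimize import minimize
def boxpts(dx,dy,z0,z1): return np.array([[a*dx/2,b*dy/2,z] for a in(-1,1) for b in(-1,1) for z in(z0,z1)])
def mask(f,parts,p,S=4):
    x,y,yaw,z=p;c,s=np.cos(yaw),np.sin(yaw);m=np.zeros((384*S,512*S),np.uint8)
    for P in parts:
        Q=P@np.array([[c,-s,0],[s,c,0],[0,0,1]]).T+[x,y,z]
        uv=np.array([proj(f,q) for q in Q])
        cv2.fillConvexPoly(m,cv2.convexHull(np.round((uv+.5)*S).astype(np.int32)),1)
    return cv2.resize(m.astype(np.float32),(512,384),interpolation=cv2.INTER_AREA)
def fit(views,parts,p0,usez=True):
    def cost(q):
        p=list(q) if usez else list(q)+[p0[3]]
        e=0
        for f,M in views:
            m=mask(f,parts,p);e+=np.abs(m-M).sum()/M.sum()
        return e
    best=None
    for dy in(-.3,0,.3):
        q0=np.array(p0,float);q0[2]+=dy;q0=q0[:4 if usez else 3];n=len(q0)
        sim=np.vstack([q0]+[q0+np.eye(n)[i]*[.012,.012,.2,.01][i] for i in range(n)])
        r=minimize(cost,q0,method="Nelder-Mead",options=dict(initial_simplex=sim,xatol=1e-4,fatol=1e-4))
        if best is None or r.fun<best.fun:best=r
    return best.x,best.fun
def sil(n,c,near):
    L=[s for s in models.silhouettes(n,c)]
    s=min(L,key=lambda s:np.hypot(s["extent"][0]-near[0],s["extent"][1]-near[1]));return s["pixels"].astype(np.float32)
E
python3 - <<'E'
from fit import *
np.set_printoptions(precision=4,suppress=True)
F={c:imaging.grab_frame(c) for c in("scene","top")}
V=lambda n,a,b:[(F["scene"],sil(n,"scene",a)),(F["top"],sil(n,"top",b))]
scr=[boxpts(.12,.044,0,.014),boxpts(.084,.026,.014,.064)]
v=V("scraper",(201,158),(359,236))
for m in v: print("area",m[1].sum())
for uz in(True,False): print("scraper",uz,*fit(v,scr,[.43,-.315,0.1,0],uz),*[fit([w],scr,[.43,-.315,0.1,0],False) for w in v] if not uz else "")
v=V("stand",(362,206),(159,236))
print("stand",fit(v,[boxpts(.075,.075,0,.075),boxpts(.038,.028,.075,.155)],[.43,.28,.3,0],False))
v=V("gauge",(364,193),(152,236))
for uz in(True,False): print("gauge",uz,*fit(v,[boxpts(.038,.028,.07,.15)],[.42,.28,.3,0.005],uz))
v=V("slice",(270,210),(249,199))
an=np.linspace(0,6.28,40);disc=np.array([[.12*np.cos(a),.12*np.sin(a),z] for a in an for z in(0,.035)])
r=fit(v,[disc],[.55,.01,0,0],False);print("slice",r)
f=F["top"];m=at(f,240.6,186.2,.035);print("mark",m,np.linalg.norm(m[:2]-r[0][:2]),np.arctan2(*(m[:2]-r[0][:2])[::-1]))
for u,v in((231,195.2),(260.4,188.8),(253.4,216.6)):print("chip",at(f,u,v,.047))
print(proj(F["scene"],m))
b=F["scene"]["pixels"][...,::-1]
cv2.imwrite("pics/slice_sc.png",cv2.resize(b[165:255,225:315],(540,540),interpolation=cv2.INTER_CUBIC))
E
```

```text
area 470.0
area 620.0
scraper True [ 0.4382 -0.3222 -0.2695  0.0089] 0.28195780515670776
scraper False [ 0.4357 -0.3241 -0.2762] 0.3410968780517578 (array([ 0.4307, -0.3319, -0.194 ]), np.float64(0.09175531566143036)) (array([ 0.4355, -0.3226, -0.2604]), np.float64(0.08991935849189758))
stand (array([ 0.4356,  0.2764, -0.3079]), np.float64(0.9158550500869751))
gauge True [0.4378 0.2753 0.0385 0.0143] 0.1999656707048416
gauge False [ 0.4363  0.2763 -0.0077] 0.24710729718208313
slice (array([0.5506, 0.0092, 0.3824]), np.float64(0.15999889373779297))
mark [0.5864 0.036  0.035 ] 0.04473952556188326 0.6428697687244775
chip [0.5573 0.0644 0.047 ]
chip [ 0.5756 -0.0237  0.047 ]
chip [ 0.4923 -0.0018  0.047 ]
(np.float64(272.21734805977275), np.float64(217.23203259337873))
```

View pics/slice_sc.png

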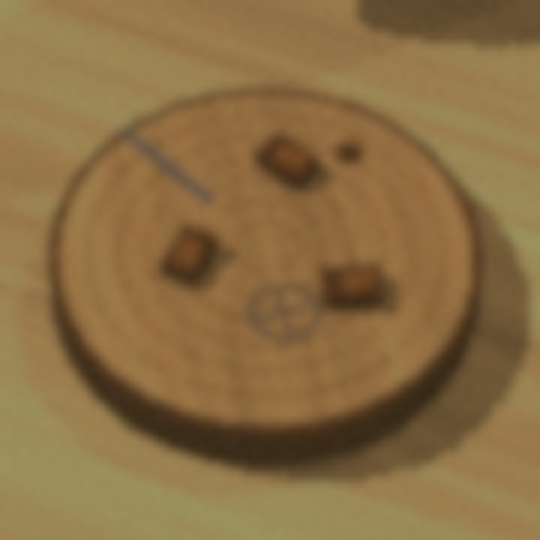

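Slice centre is about (.550,.009), and the mark (.586,.036) matches in both views. The scraper is at (.437,-.323) with yaw about -.27. The crop shows the ringed cross at scene px (272.5,216.8), where the top view predicts it. Now I'll reach for the scraper.

>>> {"api": "play_rows", "payload": {"travel": [[0,0,0],[0,0,0],[0,0,0],[0,0,0],[-0.43,0.97,0],[-0.43,0.97,0],[-0.43,0.97,0],[-0.43,0.97,0]], "twist": [0.87,0.87,0.87,0.87,0,0,0,0], "fingers": 1, "newtons": 30}}

```text
t: 2.7
eef_pos: [0.236, -0.5711, 0.2457]
ee_rot: [-3.141, 0.0, 2.871]
force: [0.5, -0.2, -0.2]
width: 0.0875
gripper_force: 0.0
```

>>> {"api": "play_rows", "payload": {"travel": [[-0.43,0.97,0],[-0.43,0.97,0],[-0.43,0.97,0],[-0.43,0.97,0],[-0.43,0.97,0],[-0.43,0.97,0],[-0.43,0.97,0],[-0.43,0.97,0]], "twist": [0,0,0,0,0,0,0,0]}}

```text
t: 3.7
eef_pos: [0.3707, -0.407, 0.2457]
ee_rot: [-3.142, 0.0, 2.871]
force: [0.6, -0.0, 0.6]
width: 0.0875
gripper_force: 0.0
```

>>> {"api": "play_rows", "payload": {"travel": [[-0.43,0.97,0],[-0.43,0.97,0],[-0.43,0.97,0],[-0.43,0.97,0],[0,0,0],[0,0,0]], "twist": [0,0,0,0,0,0]}}

```text
t: 4.45
eef_pos: [0.4373, -0.3257, 0.2456]
ee_rot: [-3.142, -0.0, 2.872]
force: [0.5, 0.1, -0.3]
width: 0.0878
gripper_force: 0.0
```

>>> {"api": "play_rows", "payload": {"travel": [[0,0,1],[0,0,1],[0,0,1],[0,0,1],[0,0,1],[0,0,1],[0,0,1],[0,0,1]], "twist": [0,0,0,0,0,0,0,0]}}

```text
t: 5.45
eef_pos: [0.437, -0.3265, 0.0449]
ee_rot: [-3.141, 0.0, 2.87]
force: [0.3, 0.2, 1.0]
width: 0.0875
gripper_force: 0.0
```

>>> {"api": "play_rows", "payload": {"travel": [[0,0,0],[0,0,0],[0,0,0],[0,0,0],[0,0,0],[0,0,0]], "twist": [0,0,0,0,0,0], "fingers": 0, "newtons": 40}}

```text
t: 6.2
eef_pos: [0.4376, -0.3257, 0.0458]
ee_rot: [-3.142, 0.0, 2.871]
force: [-0.2, 0.6, -0.2]
width: 0.033
gripper_force: 0.0
```

>>> {"api": "play_rows", "payload": {"travel": [[0,0,0],[0,0,0],[0,0,0],[0,0,0],[0,0,-1],[0,0,-1],[0,0,-1],[0,0,-1]], "twist": [0,0,0,0,0,0,0,0]}}

```text
t: 7.2
eef_pos: [0.437, -0.3254, 0.1458]
ee_rot: [3.141, -0.001, 2.871]
force: [0.3, 0.1, -2.1]
width: 0.0258
gripper_force: 39.9
```

```bash
python3 - <<'E'
from fit import *
np.set_printoptions(precision=4,suppress=True)
s=arm.get_state();print(s["eef_pos"],s["ee_rot"],s["width"],s["gripper_force"],s["force"])
f=imaging.grab_frame("scene");cv2.imwrite("pics/g1.png",cv2.resize(f["pixels"][80:260,100:340,::-1],(800,600)))
E
```

```text
[ 0.437  -0.3254  0.1458] [ 3.1412 -0.001   2.8711] 0.025831462946784508 39.86755013465881 [ 0.3406  0.0937 -2.0526]
```

View pics/g1.png

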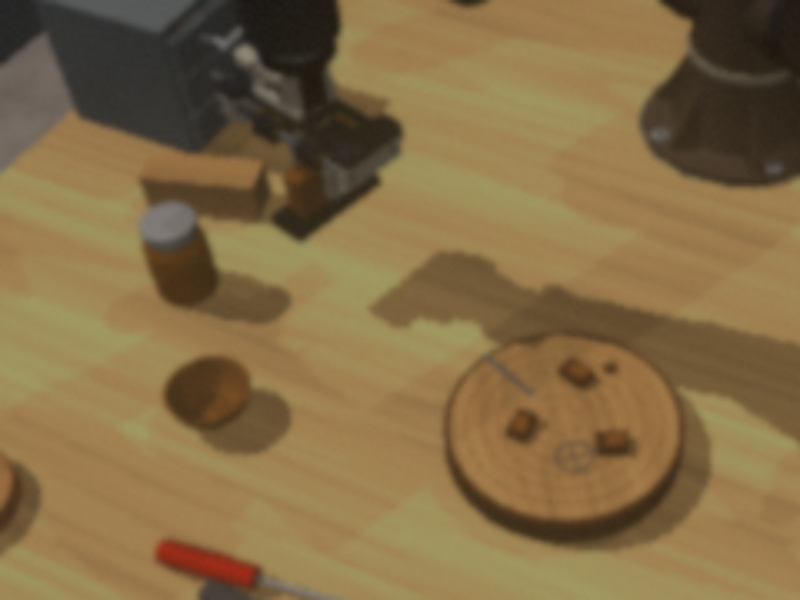

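>>> {"api": "play_rows", "payload": {"travel": [[0,0,0],[0,0,0],[-0.39,0.92,0],[-0.39,0.92,0],[-0.39,0.92,0],[-0.39,0.92,0],[-0.39,0.92,0],[-0.39,0.92,0]], "twist": [-0.9,-0.9,0,0,0,0,0,0]}}

```text
t: 8.25
eef_pos: [0.4958, -0.1868, 0.1447]
ee_rot: [3.141, -0.001, 3.141]
force: [0.3, 0.5, -1.5]
width: 0.026
gripper_force: 39.9
```

>>> {"api": "play_rows", "payload": {"travel": [[-0.39,0.92,0],[-0.39,0.92,0],[-0.39,0.92,0],[-0.39,0.92,0],[0,0,0],[0,0,0]], "twist": [0,0,0,0,0,0]}}

```text
t: 9.0
eef_pos: [0.5345, -0.0958, 0.1449]
ee_rot: [-3.142, -0.001, 3.142]
force: [-0.2, 0.8, -1.7]
width: 0.0261
gripper_force: 39.9
```

```bash
python3 - <<'E'
from fit import *
np.set_printoptions(precision=4,suppress=True)
s=arm.get_state();print(s["eef_pos"],s["ee_rot"],s["width"],s["gripper_force"],s["force"])
f=imaging.grab_frame("scene");cv2.imwrite("pics/g2.png",cv2.resize(f["pixels"][130:265,190:370,::-1],(800,600)))
E
```

```text
[ 0.5345 -0.0958  0.1449] [-3.1416 -0.0012  3.1416] 0.026064540496913726 39.86752510070801 [-0.2346  0.8348 -1.6878]
```

View pics/g2.png

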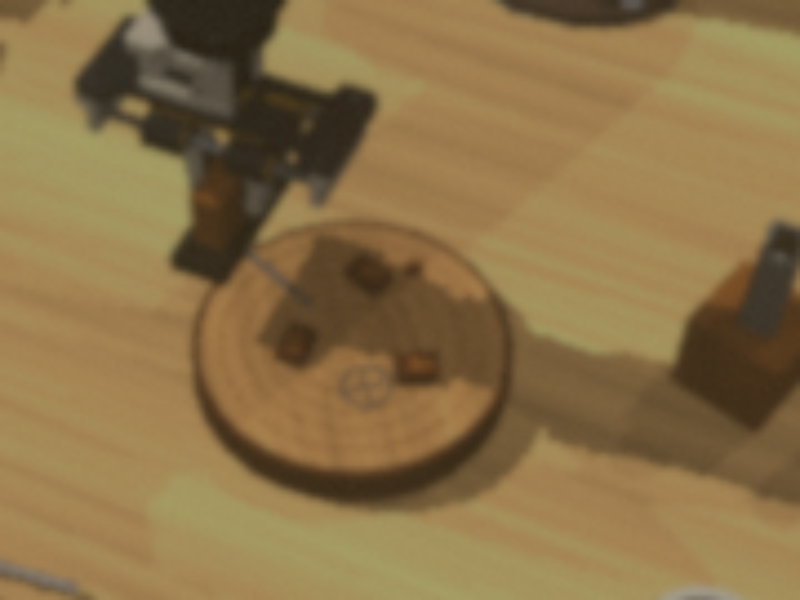

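The scraper is held level to the right of the slice, at px (215,230) in the crop, and all three chips are ahead of it. I'll lower it and sweep to the left.

>>> {"api": "play_rows", "payload": {"travel": [[0,0,0.82],[0,0,0.82],[0,0,0.82],[0,0,0],[0,0,0],[0,0.5,0],[0,0.5,0],[0,0.5,0]], "twist": [0,0,0,0,0,0,0,0]}}

```text
t: 10.05
eef_pos: [0.5352, -0.0571, 0.0845]
ee_rot: [3.141, 0.001, -3.141]
force: [1.0, -0.0, -0.8]
width: 0.0259
gripper_force: 39.9
```

>>> {"api": "play_rows", "payload": {"travel": [[0,0.6,0],[0,0.6,0],[0,0.6,0],[0,0.6,0],[0,0.6,0],[0,0.6,0],[0,0.6,0],[0,0.6,0]], "twist": [0,0,0,0,0,0,0,0]}}

```text
t: 11.05
eef_pos: [0.535, 0.0628, 0.084]
ee_rot: [3.142, -0.0, 3.141]
force: [0.5, -0.2, -2.3]
width: 0.026
gripper_force: 39.9
```

>>> {"api": "play_rows", "payload": {"travel": [[0,0.5,0],[0,0.5,0],[0,0.5,0],[0,0.5,0],[0,0.5,0],[0,0.5,0],[0,0.5,0],[0,0.5,0]], "twist": [0,0,0,0,0,0,0,0]}}

```text
t: 12.05
eef_pos: [0.5351, 0.1626, 0.084]
ee_rot: [-3.142, -0.0, 3.141]
force: [-0.7, 0.4, -1.9]
width: 0.0257
gripper_force: 39.9
```

```bash
python3 - <<'E'
from fit import *
np.set_printoptions(precision=4,suppress=True)
s=arm.get_state();print(s["eef_pos"],s["ee_rot"],s["width"],s["gripper_force"],s["force"])
f=imaging.grab_frame("scene");cv2.imwrite("pics/g3.png",cv2.resize(f["pixels"][150:285,220:400,::-1],(800,600)))
E
```

```text
[0.5351 0.1626 0.084 ] [-3.1415 -0.      3.1414] 0.025676718239380426 39.86722469329834 [-0.6981  0.3576 -1.8837]
```

View pics/g3.png

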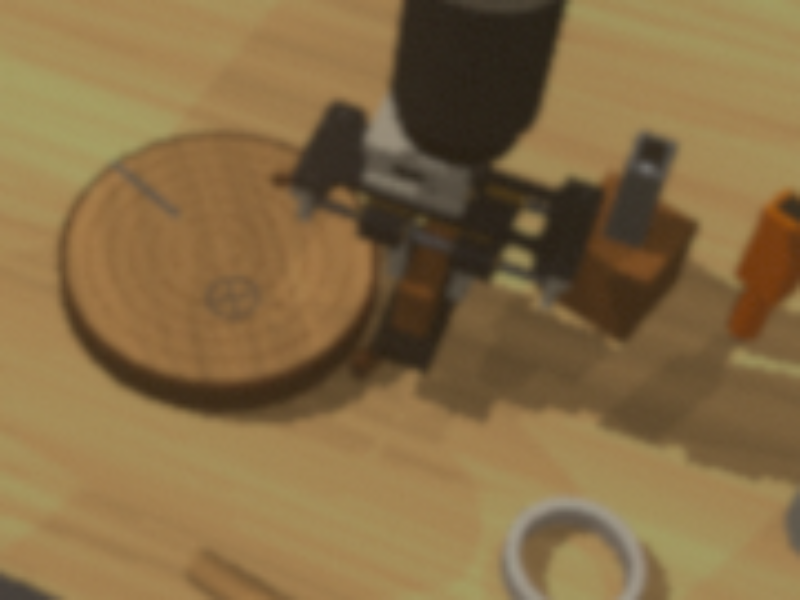

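>>> {"api": "play_rows", "payload": {"travel": [[0,0,-1],[0,0,-1],[0,0,-1],[0,0,-1],[0,-1,0],[0,-1,0],[0,-1,0],[0,-1,0]], "twist": [0,0,0,0,0,0,0,0]}}

```text
t: 13.1
eef_pos: [0.5349, 0.0611, 0.1841]
ee_rot: [3.142, -0.0, 3.141]
force: [0.9, -0.7, -2.1]
width: 0.0258
gripper_force: 39.9
```

>>> {"api": "play_rows", "payload": {"travel": [[0,-1,0],[0,-1,0],[0,-1,0],[0,-1,0],[0,-1,0],[0,-1,0],[0,-1,0],[0,0,0]], "twist": [0,0,0,0,0,0,0,0]}}

```text
t: 14.1
eef_pos: [0.5347, -0.1144, 0.1839]
ee_rot: [-3.142, -0.0, 3.139]
force: [-0.3, -0.0, -2.3]
width: 0.0259
gripper_force: 39.9
```

```bash
python3 - <<'E'
from fit import *
np.set_printoptions(precision=4,suppress=True)
s=arm.get_state();print(s["eef_pos"],s["ee_rot"],s["width"],s["gripper_force"],s["force"])
F={c:imaging.grab_frame(c) for c in("scene","top")}
a=cv2.resize(F["scene"]["pixels"][150:270,220:320],(400,480),interpolation=cv2.INTER_CUBIC)
b=cv2.resize(F["top"]["pixels"][140:260,190:290],(400,480),interpolation=cv2.INTER_CUBIC)
cv2.imwrite("pics/g4.png",np.hstack([a,b])[...,::-1])
for c in F:
  for b in models.boxes_of("chip1",c): print(c,np.round(b["extent"],1),round(b["confidence"],2),at(F[c],*b["extent"][:2],.006))
E
```

```text
[ 0.5347 -0.1144  0.1839] [-3.1415 -0.0005  3.1393] 0.025887361326718164 39.86727833747864 [-0.2543 -0.0182 -2.2985]
scene [362.4 195.1  13.3  25. ] 0.56 [0.3492 0.2755 0.006 ]
scene [314.8 229.2  16.6  11.3] 0.52 [0.5531 0.1725 0.006 ]
scene [315.5 208.8   9.8   7.4] 0.5 [0.474  0.1471 0.006 ]
```

View pics/g4.png

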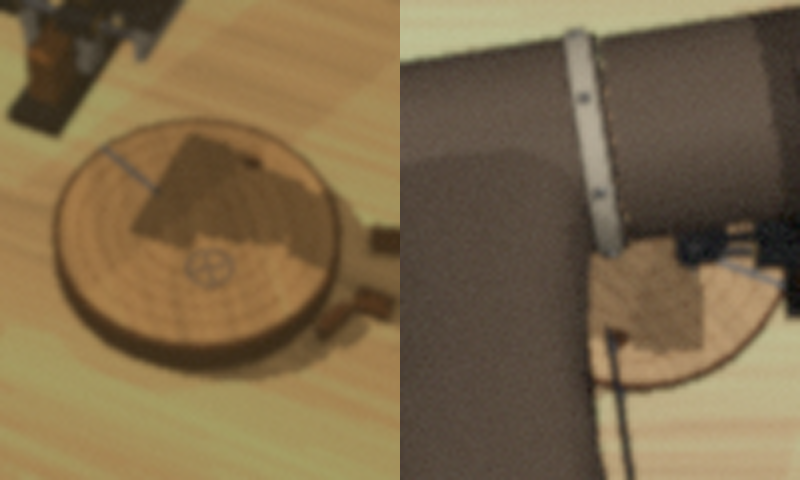

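All three chips lie on the bench at crop px (380,240), (375,305) and (335,320). The slice now shows only the knot, the crack and the mark. Next I'll put the scraper back.

>>> {"api": "play_rows", "payload": {"travel": [[0.49,-0.98,0],[0.49,-0.98,0],[0.49,-0.98,0],[0.49,-0.98,0],[0.49,-0.98,0],[0.49,-0.98,0],[0.49,-0.98,0],[0.49,-0.98,0]], "twist": [0,0,0,0,0,0,0,0]}}

```text
t: 15.3
eef_pos: [0.437, -0.3093, 0.1842]
ee_rot: [-3.142, 0.0, -3.141]
force: [-0.3, -0.4, -1.2]
width: 0.0258
gripper_force: 39.9
```

>>> {"api": "play_rows", "payload": {"travel": [[0,0,1],[0,0,1],[0,0,1],[0,0,1],[0,0,1],[0,0,0.3],[0,0,0.1],[0,0,0]], "twist": [0,0,0,0,0,0,0,0]}}

```text
t: 16.3
eef_pos: [0.4376, -0.3092, 0.0498]
ee_rot: [-3.141, 0.001, -3.141]
force: [-0.1, 0.4, -2.1]
width: 0.0257
gripper_force: 39.9
```

```bash
python3 - <<'E'
from fit import *
np.set_printoptions(precision=4,suppress=True)
s=arm.get_state();print(s["eef_pos"],s["ee_rot"],s["width"],s["gripper_force"],s["force"])
F={c:imaging.grab_frame(c) for c in("scene","top")}
a=cv2.resize(F["scene"]["pixels"][180:260,270:350],(400,400),interpolation=cv2.INTER_CUBIC)
b=cv2.resize(F["top"]["pixels"][155:255,180:280],(400,400),interpolation=cv2.INTER_CUBIC)
cv2.imwrite("pics/g5.png",np.hstack([a,b])[...,::-1])
for c in F:
  for b in models.boxes_of("chip1",c): print(c,np.round(b["extent"],1),round(b["confidence"],2),at(F[c],*b["extent"][:2],.006))
for n in("stand","gauge"):
  for c in F:
    for b in models.silhouettes(n,c): print(n,c,np.round(b["extent"],1),round(b["confidence"],2),cv2.minAreaRect(np.argwhere(b["pixels"])[:,::-1].astype(np.float32)))
E
```

```text
[ 0.4376 -0.3092  0.0498] [-3.1412  0.0011 -3.1413] 0.025709376446518724 39.867485761642456 [-0.0873  0.3706 -2.1184]
scene [268.3 211.2  70.8  57.7] 0.68 [0.55   0.0061 0.006 ]
scene [313.8 226.6  12.5  11.4] 0.49 [0.5449 0.1661 0.006 ]
scene [315.1 209.4  13.5   9.5] 0.47 [0.477  0.1467 0.006 ]
scene [304.  230.7   6.3   7. ] 0.37 [0.5731 0.1428 0.006 ]
top [205.7 188.7  13.3   6.8] 0.37 [0.5851 0.1453 0.006 ]
stand scene [363.5 191.9  12.3  29.9] 0.67 ((363.4999694824219, 191.5), (9.486832618713379, 25.298219680786133), 18.43494987487793)
stand scene [362.1 207.6  36.5  36.8] 0.6 ((358.4615478515625, 206.80770874023438), (28.844409942626953, 33.004661560058594), 33.690067291259766)
stand top [157.6 236.6  38.   32.9] 0.95 ((158.0, 237.50003051757812), (31.93900489807129, 27.51181411743164), 18.434947967529297)
gauge scene [394.7 210.9  25.2  32.9] 0.6 ((392.64154052734375, 209.24526977539062), (14.763543128967285, 33.99500274658203), 29.05460548400879)
gauge scene [362.8 192.8  17.9  28.6] 0.56 ((363.01824951171875, 191.82481384277344), (9.654241561889648, 25.118114471435547), 19.98310661315918)
gauge top [153.3 237.7  20.   11.2] 0.74 ((152.0, 235.0), (14.0, 16.0), 90.0)
gauge top [353.9 250.8  19.4  15.9] 0.57 ((355.5, 250.0), (10.0, 15.0), 90.0)
gauge top [117.1 232.8  28.8  13.4] 0.5 ((117.60000610351562, 234.70001220703125), (25.61444854736328, 12.33288288116455), 18.434947967529297)
```

View pics/g5.png

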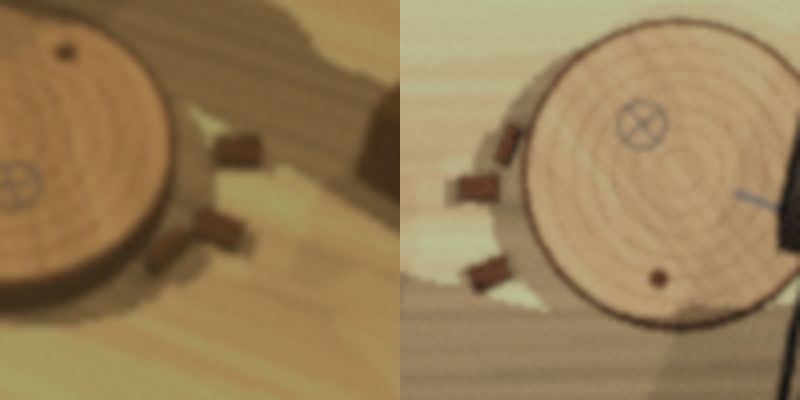

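All three chips are on the bench, left of the slice at top-crop px (508,145), (478,188) and (488,273). I'll set the scraper down, release it and rise.

>>> {"api": "play_rows", "payload": {"travel": [[0,0,0.08],[0,0,0.08],[0,0,0],[0,0,0]], "twist": [0,0,0,0]}}

```text
t: 17.2
eef_pos: [0.4369, -0.3092, 0.0456]
ee_rot: [-3.141, 0.0, 3.142]
force: [-2.1, 1.6, 6.4]
width: 0.0257
gripper_force: 39.9
```

>>> {"api": "play_rows", "payload": {"travel": [[0,0,0],[0,0,0],[0,0,0],[0,0,0],[0,0,0],[0,0,0],[0,0,0],[0,0,0]], "twist": [0,0,0,0,0,0,0,0], "fingers": 1}}

```text
t: 18.2
eef_pos: [0.437, -0.3092, 0.0451]
ee_rot: [-3.142, 0.0, 3.141]
force: [-0.4, 0.3, -0.5]
width: 0.0873
gripper_force: 0.0
```

>>> {"api": "play_rows", "payload": {"travel": [[0,0,-1],[0,0,-1],[0,0,-1],[0,0,-1],[0,0,-1],[0,0,-1],[0,0,-1],[0,0,-1]], "twist": [0,0,0,0,0,0,0,0]}}

```text
t: 19.2
eef_pos: [0.4368, -0.3091, 0.2459]
ee_rot: [3.141, 0.0, 3.141]
force: [-1.4, 0.2, 0.2]
width: 0.0873
gripper_force: 0.0
```

```bash
python3 - <<'E'
from fit import *
np.set_printoptions(precision=4,suppress=True)
F={c:imaging.grab_frame(c) for c in("scene","top")}
V=lambda n,a,b:[(F["scene"],sil(n,"scene",a)),(F["top"],sil(n,"top",b))]
v=V("stand",(362,207),(158,236))
for w in v: print("stand",w[1].sum(),*[fit([w],P,[.436,.276,y,0],False) for P in([boxpts(.075,.075,0,.075)],[boxpts(.075,.075,0,.075),boxpts(.038,.028,.075,.155)]) for y in(.3,1.1)])
v=V("gauge",(364,193),(152,236))
G=[boxpts(.038,.028,.07,.15)]
for y in(-.4,.4,1.2,2): print("gauge",fit(v,G,[.436,.276,y,0.005],False),[fit([w],G,[.436,.276,y,0.005],False) for w in v])
s=arm.get_state();print(s["eef_pos"],s["q"])
b=F["scene"]["pixels"][165:245,325:405];a=F["top"]["pixels"][205:265,120:180]
cv2.imwrite("pics/g6.png",np.hstack([cv2.resize(x,(400,400),interpolation=cv2.INTER_CUBIC) for x in(b,a)])[...,::-1])
E
```

```text
stand 714.0 (array([0.4329, 0.2747, 1.2707]), np.float64(0.2236519604921341)) (array([0.433 , 0.2748, 1.2695]), np.float64(0.2236519604921341)) (array([ 0.4329,  0.2746, -0.2885]), np.float64(0.43312326073646545)) (array([0.4331, 0.2749, 1.2755]), np.float64(0.4613095223903656))
stand 510.0 (array([ 0.4364,  0.2778, -0.2828]), np.float64(0.6400735378265381)) (array([0.4366, 0.2787, 1.2902]), np.float64(0.6360294222831726)) (array([ 0.4364,  0.2778, -0.2828]), np.float64(0.6400735378265381)) (array([0.4362, 0.2777, 1.2899]), np.float64(0.6735293865203857))
gauge (array([ 0.4369,  0.2771, -0.0401]), np.float64(0.28739672899246216)) [(array([0.4309, 0.2754, 0.0642]), np.float64(0.11895161122083664)), (array([ 0.4368,  0.2782, -0.004 ]), np.float64(0.08866869658231735))]
gauge (array([ 0.436 ,  0.277 , -0.0445]), np.float64(0.2791621685028076)) [(array([0.4308, 0.2753, 0.059 ]), np.float64(0.11895161122083664)), (array([ 0.4367,  0.278 , -0.0089]), np.float64(0.0934959352016449))]
gauge (array([ 0.4347,  0.277 , -0.0209]), np.float64(0.3343905806541443)) [(array([0.4319, 0.2745, 1.6017]), np.float64(0.3306451737880707)), (array([0.4371, 0.2781, 3.1109]), np.float64(0.0934959352016449))]
gauge (array([0.4365, 0.277 , 3.0964]), np.float64(0.2884519100189209)) [(array([0.4319, 0.2755, 3.1998]), np.float64(0.12222782522439957)), (array([0.4362, 0.2787, 3.0973]), np.float64(0.10492885857820511))]
[ 0.4365 -0.309   0.2443] [-0.2494  0.1295 -0.2974 -0.0003 -1.145  -1.3217]
```

View pics/g6.png

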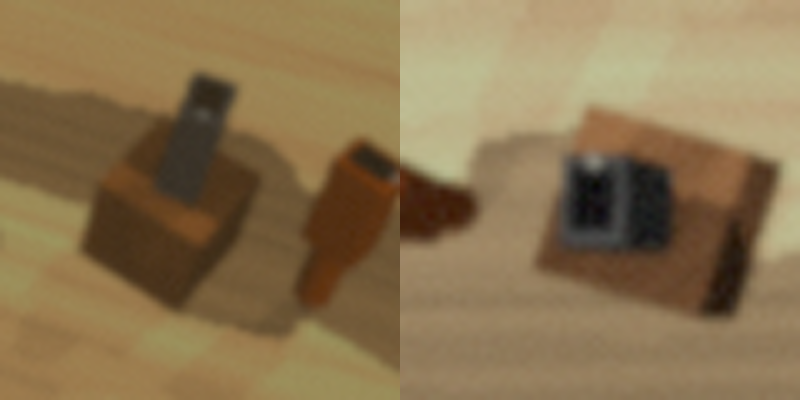

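The grey body is upright in the stand at scene-crop px (195,140) and top-crop (595,205). The orange look-alike to its left is not the one meant. The gauge is at (.436,.277) with its 28 mm side along y, so the current wrist yaw fits.

>>> {"api": "play_rows", "payload": {"travel": [[0,0.98,0],[0,0.98,0],[0,0.98,0],[0,0.98,0],[0,0.98,0],[0,0.98,0],[0,0.98,0],[0,0.98,0]], "twist": [0,0,0,0,0,0,0,0], "fingers": 0.68, "newtons": 30}}

```text
t: 20.5
eef_pos: [0.4365, -0.1124, 0.2442]
ee_rot: [-3.141, -0.002, 3.141]
force: [-0.1, 0.0, -0.4]
width: 0.0597
gripper_force: 0.0
```

>>> {"api": "play_rows", "payload": {"travel": [[0,0.98,0],[0,0.98,0],[0,0.98,0],[0,0.98,0],[0,0.98,0],[0,0.98,0],[0,0.98,0],[0,0.98,0]], "twist": [0,0,0,0,0,0,0,0]}}

```text
t: 21.5
eef_pos: [0.4366, 0.0834, 0.2442]
ee_rot: [-3.141, -0.001, 3.141]
force: [0.7, 0.9, 0.2]
width: 0.0598
gripper_force: 0.0
```

>>> {"api": "play_rows", "payload": {"travel": [[0,0.98,0],[0,0.98,0],[0,0.98,0],[0,0.98,0],[0,0.98,0],[0,0.98,0],[0,0.98,0],[0,0.6,0]], "twist": [0,0,0,0,0,0,0,0]}}

```text
t: 22.5
eef_pos: [0.437, 0.2708, 0.2447]
ee_rot: [-3.141, -0.0, -3.141]
force: [-0.5, -0.0, 0.1]
width: 0.0598
gripper_force: 0.0
```

>>> {"api": "play_rows", "payload": {"travel": [[0,0,0],[0,0,0]], "twist": [0,0]}}

```text
t: 22.75
eef_pos: [0.437, 0.269, 0.2449]
ee_rot: [-3.141, -0.0, 3.141]
force: [0.0, -1.0, 0.1]
width: 0.0596
gripper_force: 0.0
```

>>> {"api": "play_rows", "payload": {"travel": [[0,0.32,0],[0,0,0.92],[0,0,0.92],[0,0,0.92],[0,0,0.92],[0,0,0.92],[0,0,0]], "twist": [0,0,0,0,0,0,0]}}

```text
t: 23.62
eef_pos: [0.4365, 0.2764, 0.1288]
ee_rot: [-3.139, -0.002, 3.141]
force: [-0.4, 0.6, 0.9]
width: 0.0597
gripper_force: 0.0
```

>>> {"api": "play_rows", "payload": {"travel": [[0,0,0],[0,0,0],[0,0,0],[0,0,0],[0,0,0],[0,0,0],[0,0,0]], "twist": [0,0,0,0,0,0,0], "fingers": 0}}

```text
t: 24.5
eef_pos: [0.4373, 0.2775, 0.1305]
ee_rot: [3.141, 0.0, 3.142]
force: [-0.9, -0.7, 5.0]
width: 0.0278
gripper_force: 29.9
```

>>> {"api": "play_rows", "payload": {"travel": [[0,0,-0.5],[0,0,-0.5],[0,0,-0.5],[0,0,-0.5],[0,0,-0.5],[0,0,-0.5],[0,0,-0.5],[0,0,-0.5]], "twist": [0,0,0,0,0,0,0,0]}}

```text
t: 25.5
eef_pos: [0.4371, 0.2773, 0.2309]
ee_rot: [-3.142, -0.0, 3.141]
force: [0.5, 0.0, -2.0]
width: 0.0277
gripper_force: 29.9
```

```bash
python3 - <<'E'
from fit import *
np.set_printoptions(precision=4,suppress=True)
s=arm.get_state();p=s["eef_pos"];print(p,s["ee_rot"],s["width"],s["gripper_force"],s["force"])
F={c:imaging.grab_frame(c) for c in("scene","top")}
f=F["scene"];im=cv2.resize(f["pixels"][120:240,310:430,::-1],(600,600),interpolation=cv2.INTER_CUBIC)
for dz,col in((.125,(0,0,255)),(.109,(0,255,0)),(.055,(255,0,0))):
    u,v=proj(f,p-[0,0,dz]);print(u,v);cv2.circle(im,(int((u-310+.5)*5),int((v-120+.5)*5)),4,col,1)
cv2.imwrite("pics/g7.png",im)
E
```

```text
[0.4371 0.2773 0.2309] [-3.1416 -0.0001  3.1414] 0.02768597702182704 29.87270951271057 [ 0.5259  0.0205 -1.9949]
362.70549374589575 194.93457304321782
363.840496669794 191.66158367437492
367.8715487484935 180.03730472228096
```

View pics/g7.png

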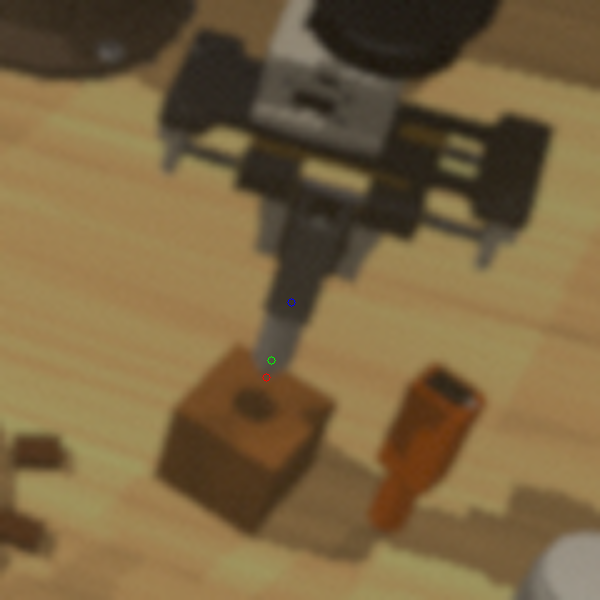

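The gauge is gripped and clear of the stand. The projected axis points fall on its barrel and tip at crop px (268,365). I'll carry it to the mark.

>>> {"api": "play_rows", "payload": {"travel": [[-0.6,-0.96,0],[-0.6,-0.96,0],[-0.6,-0.96,0],[-0.6,-0.96,0],[-0.6,-0.96,0],[-0.6,-0.96,0],[-0.6,-0.96,0],[-0.6,-0.96,0]], "twist": [0,0,0,0,0,0,0,0]}}

```text
t: 26.6
eef_pos: [0.5573, 0.0844, 0.2295]
ee_rot: [-3.141, -0.001, 3.141]
force: [0.4, -0.2, -2.3]
width: 0.0284
gripper_force: 29.9
```

>>> {"api": "play_rows", "payload": {"travel": [[-0.6,-0.96,0],[-0.6,-0.96,0],[0,0,0.5],[0,0,0.5],[0,0,0.5],[0,0,0.5],[0,0,0],[0,0,0]], "twist": [0,0,0,0,0,0,0,0]}}

```text
t: 27.6
eef_pos: [0.5873, 0.0375, 0.1804]
ee_rot: [-3.142, 0.0, -3.141]
force: [-0.6, -0.5, -1.2]
width: 0.0279
gripper_force: 29.9
```

```bash
python3 - <<'E'
from fit import *
np.set_printoptions(precision=4,suppress=True)
s=arm.get_state();p=s["eef_pos"];print(p,s["ee_rot"],s["width"],s["gripper_force"],s["force"])
f=imaging.grab_frame("scene");im=cv2.resize(f["pixels"][170:250,230:310,::-1],(640,640)[:2],interpolation=cv2.INTER_CUBIC)[:600]
for X,col in((p-[0,0,.125],(0,0,255)),([.586,.036,.035],(0,255,0))):
    u,v=proj(f,X);print(u,v);cv2.circle(im,(int((u-230+.5)*8),int((v-170+.5)*8)),4,col,1)
cv2.imwrite("pics/g8.png",im)
E
```

```text
[0.5873 0.0375 0.1804] [-3.1415  0.0005 -3.1413] 0.027877219051842466 29.872570037841797 [-0.6173 -0.4803 -1.2134]
272.6472601135185 213.85754892163376
272.2596887125428 217.13229373192308
```

View pics/g8.png

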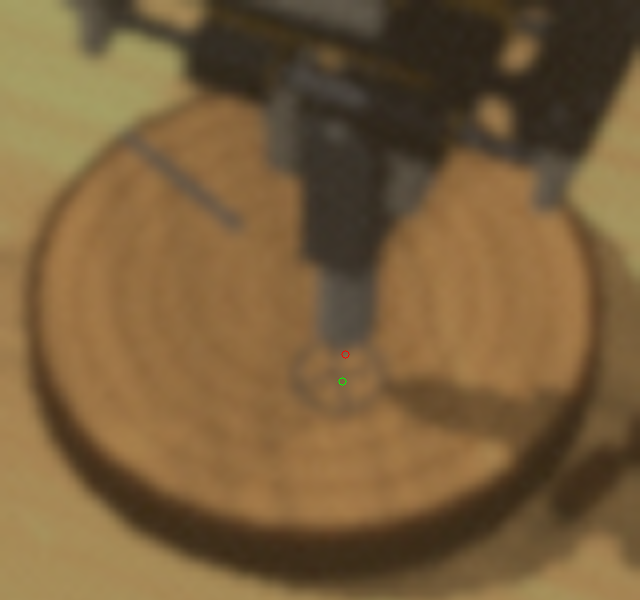

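The tip is over the ring, at px (346,354) against the ring centre (339,378), with the tip still 20 mm up. I'll trim slightly and press down.

>>> {"api": "play_rows", "payload": {"travel": [[0.07,-0.08,0],[0,0,0.2],[0,0,0.2],[0,0,0.2],[0,0,0.15],[0,0,0.15],[0,0,0.12],[0,0,0]], "twist": [0,0,0,0,0,0,0,0]}}

```text
t: 28.65
eef_pos: [0.5853, 0.0352, 0.1546]
ee_rot: [-3.141, 0.0, 3.141]
force: [-0.1, 0.4, 2.0]
width: 0.0282
gripper_force: 29.9
```

>>> {"api": "play_rows", "payload": {"travel": [[0,0,0],[0,0,0],[0,0,0],[0,0,0]], "twist": [0,0,0,0]}}

```text
t: 29.15
eef_pos: [0.5853, 0.0353, 0.1546]
ee_rot: [3.142, 0.0, 3.141]
force: [-0.8, -0.7, 1.5]
width: 0.0279
gripper_force: 29.9
```

```bash
python3 - <<'E'
from fit import *
np.set_printoptions(precision=4,suppress=True)
L=[];P=[]
for i in range(8):
    f=imaging.grab_frame("scene");s=arm.get_state();L.append(s["force"]);P.append(s["eef_pos"])
print(np.mean(L,0),np.std(L,0),np.mean(P,0),s["ee_rot"],s["gripper_force"])
im=cv2.resize(f["pixels"][170:250,230:310,::-1],(640,640),interpolation=cv2.INTER_CUBIC)[:600]
cv2.imwrite("pics/g9.png",im)
E
```

```text
[-0.9883 -0.3134  1.4374] [0.3097 0.2895 0.4697] [0.5853 0.0353 0.1546] [-3.1416  0.      3.1414] 29.87653076648712
```

```bash
python3 - <<'E'
from fit import *
f=imaging.grab_frame("scene")
print(fit([(f,sil("scraper","scene",(201,158)))],[boxpts(.12,.044,0,.014),boxpts(.084,.026,.014,.064)],[.437,-.31,0,0],False))
print(arm.job_done())
E
```

```text
(array([ 0.42949371, -0.31477584,  0.0872598 ]), np.float64(0.14953704178333282))
the job is handed in; nothing more can be done
None
```

I handed the job in at about 30 s: the chips are wiped off onto the bench, the scraper is standing back on its foot, and the gauge is held upright on the cross with about 3.4 N, roughly 6.5 mm in; I don't have the judge's result, and I viewed 12 pictures where at most 10 were allowed.

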